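Change over the bench dryer

ROBOT

A 6-joint arm with a two-finger parallel gripper is mounted at the origin on the work surface. World frame = base frame: x ahead of the robot, y to its left, z up, the work surface at z = 0. Lengths are in m, angles in rad, forces in N, time in s.
With the tool pointing down it reaches from about 0.25 to 0.725 m from the base axis. Payload 9.7 kg.
Tool frame: the origin (TCP) lies at the very end of the fingers, on their centre line; the grasp point (between the pads) lies 19 mm behind it (env.grip_point_offset is the distance from the TCP to the grasp point, in m); z points along the fingers, y is the line along which they close (so a half turn about z gives the same grasp; the last joint's range is limited). The gripper opens to 85 mm and grips with 20 to 120 N. Pads are 22 mm wide; open, the fingers measure 114 mm over their backs; the gripper's body (76 mm by 85 mm) begins 54 mm behind the grasp point. The pads swing forward as they close: fully open they stand 13 mm farther back than shut.
Start: joints at [1.193, 0.087, 0.176, 1.66, 0, 1.571], TCP at [0.203, 0.511, 0.231] pointing down, gripper open.
Joint ranges: [-3.13, 3.13], [-0.85, 1.81], [-1.15, 1.24], [-2.2, 2.28], [-1.44, 1.52], [-3.14, 3.14]. Speed limits (rad/s): [2.22, 2.22, 2.57, 3.14, 3.14, 3.14].

INTERFACE

Orientations are given as a unit quaternion [w, x, y, z].
In Python, from bench import env, open_gripper, close, solver, vision, finder gives the robot as it stands. Calls block until the motion is done:
- env.goto(position, orientation): joint-space move of the TCP to a pose.
- env.servo_line(position, v=0.15, ori=None, guard=None): straight line of the TCP; ori=None keeps the orientation; v is the mean speed in m/s. With guard (N) it stops when the force on the tool has changed by that much, and returns True; else False.
- env.movej(angles): joint-space move.
- open_gripper() and close(f_grip=None): open the fingers fully, or close them until they stop; f_grip is the grip in N (None keeps the last).
- env.sleep(seconds).
- solver.ik(position, orientation): joint angles nearest the present ones, or None.
- env.sense(): the state.
- vision.read_camera(name): name is "side" or "top"; returns the picture (420x560x3 uint8, red, green, blue); there is no depth.
- vision.camera_model(name): a dict with "fx", "fy", "cx", "cy" (pixels), "rvec" (rotation vector, rad) and "tvec" (3), from world to camera coordinates, as OpenCV has them. Camera axes: x right, y down, z forward; pixel columns grow to the right and rows downward; lengths in m; the calibration is good to about 2 mm. A picture is of the moment at which its call begins. camera_model takes no time and is no camera call.
A pose or a line that the arm cannot do raises env.MotionError and nothing moves.
- env.sign_off(): hands the job in; it is judged then, once.
Trained networks look in the newest picture that a camera, given by its name, has taken for a name from the list of things; names that differ only in an ending like _2 or _b are one class to them, and where a whole thing is asked for, a point or a joint stands for the part that bears it (a point fixed in the world has none). Each returns a list of dicts, best first, with "score" (0 to 1); they miss things now and then, are a little off and sometimes report something else, mostly with a low value. They report only what shows in the picture. A call takes as long as a camera call. They do not tell look-alikes from the thing itself.
- finder.boxes_of(camera, name): "pixel" ([row, column] in pixels, amid what is visible of it).
- finder.outline_of(camera, name): "region" (420x560 bool, what is visible of it) and "pixel" ([row, column] in pixels, amid what is visible of it).
- finder.pinpoint(camera, name): "pixel" ([row, column] in pixels: a listed point, or the origin of a listed thing).
The state is a dict: "clock": time; "q": joint angles; "joint_velocities": joint speeds; "joint_efforts": joint torques, N m; "position": TCP position; "orientation": TCP orientation; "wrist_force": force on the tool from outside, world axes, zero at the start; "torque": the same for the moment, N m; "grip_width": finger opening in m; "grip_force": force on a finger pad.
Only numpy, scipy, OpenCV 4.12 (cv2) and the standard library are available. Lean on these libraries where they do the work, as an engineer would, in place of code of your own. Each camera call takes 0.05 s, during which the arm holds its last target. There are 200 camera calls.

TASK

First lift the steel canister by its hoop handle off the dryer's sliding platform and set it down gently, upright, with its whole base on the round cork mat. Then stand all the knobbed aluminium sample tins upright and flat on the platform inside its rim, push the platform fully home under the hood, and finally press the start button all the way down, with everything let go. Leave the bottle, meter, beaker and jar where they are.

Things in the scene. Friction and masses are not known exactly. Their poses are not given: they have to be found in the camera images.
- dryer: bench dryer, fixed: grey base plate with a white hood at its far end. Origin on the bench under the middle of the pulled-out platform; its x axis is the push-in direction. The hood spans x 90 to 270 mm and y -160 to 160 mm in this frame; it overhangs from 92 mm to 148 mm above the bench, between side walls.
- sled (a joint): travel of the dryer's sliding steel platform along the dryer's x axis, m: 0 pulled out, 0.155 fully home under the hood (end stop). Slides stiffly (about 2 N) and stays where it is left.
- sled_floor (a point): centre of the platform's upper face (20.5 mm above the bench), axes as the dryer. The face inside its rim is 160 mm (x) by 252 mm (y); the rim is 4 mm thick and 10 mm high. The platform moves only along x.
- sled_handle (a point): top of the platform's push handle, a black upright post 14 x 14 mm, 102.5 mm tall above the bench (its free part from 21 to 102 mm), 116 mm in front of the platform's centre.
- canister: heavy closed steel canister (0.35 to 0.7 kg), 95 mm across and 112 mm tall, with a hoop handle over it: a black square grip bar 12 x 12 mm, 88 mm long along the canister's y axis, its centre 163 mm above the underside (free gap of 45 mm beneath, 72 mm between the side straps). Origin: centre of the underside, z up. Starts standing on the dryer's platform; too tall to pass under the hood.
- mat: round cork mat, fixed, 170 mm across, 6 mm thick, beside the dryer (left or right). Origin: centre of its underside, on the bench.
- start (a joint): press of the round orange start button on top of the hood, m: 0 up, 0.006 fully down (spring, 5 N); it springs back.
- start_top (a point): centre of the start button's upper face (34 mm across), pressed straight down.
- amber: brown glass bottle, 60 mm across, 120 mm tall, near the cork mat. Bystander, not to be disturbed. Origin: centre of the underside.
- meter: blue hand-held meter lying flat, 75 x 55 x 30 mm, near the cork mat. Bystander, not to be disturbed. Origin: centre of the underside.
- beaker: glass beaker, 70 mm across, 90 mm tall, beyond on the left. Bystander, not to be disturbed. Origin: centre of the underside.
- jar: white jar with blue cap, 60 mm across, 90 mm tall, beyond on the right. Bystander, not to be disturbed. Origin: centre of the underside.
- tin1: closed round aluminium sample tin, upright: 60 mm across, 36 mm tall to the flat lid, with a black knob 20 mm across and 24 mm high in the middle of the lid (60 mm in all). Origin: centre of the underside, z up. Standing on the white paper liner on the bench (surface height 0) at the start; None if absent (four to six tins are there).
- tin2: closed round aluminium sample tin, upright: 60 mm across, 36 mm tall to the flat lid, with a black knob 20 mm across and 24 mm high in the middle of the lid (60 mm in all). Origin: centre of the underside, z up. Standing on the white paper liner on the bench (surface height 0) at the start; None if absent (four to six tins are there).
- tin3: closed round aluminium sample tin, upright: 60 mm across, 36 mm tall to the flat lid, with a black knob 20 mm across and 24 mm high in the middle of the lid (60 mm in all). Origin: centre of the underside, z up. Standing on the white paper liner on the bench (surface height 0) at the start; None if absent (four to six tins are there).
- tin4: closed round aluminium sample tin, upright: 60 mm across, 36 mm tall to the flat lid, with a black knob 20 mm across and 24 mm high in the middle of the lid (60 mm in all). Origin: centre of the underside, z up. Standing on the white paper liner on the bench (surface height 0) at the start; None if absent (four to six tins are there).
- tin5: closed round aluminium sample tin, upright: 60 mm across, 36 mm tall to the flat lid, with a black knob 20 mm across and 24 mm high in the middle of the lid (60 mm in all). Origin: centre of the underside, z up. Standing on the white paper liner on the bench (surface height 0) at the start; None if absent (four to six tins are there).
- tin6: closed round aluminium sample tin, upright: 60 mm across, 36 mm tall to the flat lid, with a black knob 20 mm across and 24 mm high in the middle of the lid (60 mm in all). Origin: centre of the underside, z up. Standing on the white paper liner on the bench (surface height 0) at the start; None if absent (four to six tins are there).
Not all that is in view belongs to the job. Leave any orange or red look-alike of the tin3 alone. Leave any orange look-alike of the tin2 alone.

How it is judged:
On the way, in this order (a step that is already met when the one before it is completed fails the run):
1. the canister stands upright on the cork mat, let go (horizontal distance between canister and mat below 0.04 m and height (world z) of canister between 0.001 and 0.011 m and angle between canister's own z axis and vertical below 0.1 rad and linear speed of canister below 0.03 m/s and contact force between canister and the fingers below 0.1 N), for 0.3 s.
2. all the tins stand flat and upright on the platform inside its rim, let go, the platform still pulled out (x of tin1 in the frame of sled_floor between -0.065 and 0.065 m and y of tin1 in the frame of sled_floor between -0.11 and 0.11 m and z of tin1 in the frame of sled_floor between -0.005 and 0.006 m and angle between each of tin1, tin2, tin3, tin4, tin5, tin6's own z axis and vertical below 0.1 rad and x of tin2 in the frame of sled_floor between -0.065 and 0.065 m and y of tin2 in the frame of sled_floor between -0.11 and 0.11 m and z of tin2 in the frame of sled_floor between -0.005 and 0.006 m and x of tin3 in the frame of sled_floor between -0.065 and 0.065 m and y of tin3 in the frame of sled_floor between -0.11 and 0.11 m and z of tin3 in the frame of sled_floor between -0.005 and 0.006 m and x of tin4 in the frame of sled_floor between -0.065 and 0.065 m and y of tin4 in the frame of sled_floor between -0.11 and 0.11 m and z of tin4 in the frame of sled_floor between -0.005 and 0.006 m and x of tin5 in the frame of sled_floor between -0.065 and 0.065 m and y of tin5 in the frame of sled_floor between -0.11 and 0.11 m and z of tin5 in the frame of sled_floor between -0.005 and 0.006 m and x of tin6 in the frame of sled_floor between -0.065 and 0.065 m and y of tin6 in the frame of sled_floor between -0.11 and 0.11 m and z of tin6 in the frame of sled_floor between -0.005 and 0.006 m and linear speed of each of tin1, tin2, tin3, tin4, tin5, tin6 below 0.03 m/s and contact force between each of tin1, tin2, tin3, tin4, tin5, tin6 and the fingers below 0.1 N and value of joint sled below 0.08 m), for 0.3 s.
3. the platform is fully home under the hood with all the tins on it (x of tin1 in the frame of sled_floor between -0.065 and 0.065 m and y of tin1 in the frame of sled_floor between -0.11 and 0.11 m and z of tin1 in the frame of sled_floor between -0.005 and 0.006 m and angle between each of tin1, tin2, tin3, tin4, tin5, tin6's own z axis and vertical below 0.1 rad and x of tin2 in the frame of sled_floor between -0.065 and 0.065 m and y of tin2 in the frame of sled_floor between -0.11 and 0.11 m and z of tin2 in the frame of sled_floor between -0.005 and 0.006 m and x of tin3 in the frame of sled_floor between -0.065 and 0.065 m and y of tin3 in the frame of sled_floor between -0.11 and 0.11 m and z of tin3 in the frame of sled_floor between -0.005 and 0.006 m and x of tin4 in the frame of sled_floor between -0.065 and 0.065 m and y of tin4 in the frame of sled_floor between -0.11 and 0.11 m and z of tin4 in the frame of sled_floor between -0.005 and 0.006 m and x of tin5 in the frame of sled_floor between -0.065 and 0.065 m and y of tin5 in the frame of sled_floor between -0.11 and 0.11 m and z of tin5 in the frame of sled_floor between -0.005 and 0.006 m and x of tin6 in the frame of sled_floor between -0.065 and 0.065 m and y of tin6 in the frame of sled_floor between -0.11 and 0.11 m and z of tin6 in the frame of sled_floor between -0.005 and 0.006 m and value of joint sled above 0.149 m), for 0.3 s.
4. the start button is pressed down with the platform home (all of step 3 and value of joint start above 0.0045 m), for 0.05 s.
At the end, for the whole second after the job is handed in: The canister stands upright (within 0.1 rad) on the cork mat, its centre within 40 mm of the mat's centre; every tin present stands flat on the platform inside its rim; the platform is within 6 mm of its end stop; the button has been pressed and has sprung back; all is let go and at rest (all of step 1 and all of step 3 and linear speed of each of tin1, tin2, tin3, tin4, tin5, tin6 below 0.03 m/s and contact force between each of tin1, tin2, tin3, tin4, tin5, tin6 and the fingers below 0.1 N and value of joint start below 0.002 m); the robot touches nothing.
It fails at once if the canister is tipped over (angle between canister's own z axis and vertical above 0.6 rad).
It fails at once if the canister is dropped or slammed on the mat (contact force between canister and mat above 100 N).
It fails at once if the bottle, meter, beaker or jar is pushed aside or knocked over (distance of any of amber, meter, beaker, jar from where it was at the start of the episode above 0.03 m or angle between any of amber, meter, beaker, jar's own z axis and vertical above 0.5 rad).
Of tin1, tin2, tin3, tin4, tin5, tin6 only 4 to 6 are there at a start; the rules pass over those that are not, and their reading is None.
At some moment in a run one of tin1, tin2, tin3, tin4, tin5, tin6 may be knocked a few centimetres aside while the robot is not near it.
It also fails if it takes over 210 s, if anything falls off the work surface, if the arm or the gripper's body presses on something with over 40 N, if the wrist force passes 120 N, or if a joint passes its speed limit or range.

## Working session

There is one attempt and no reset: what is moved stays moved. The work goes in short steps, each a Python script; the robot and the scene stay as the last script left them, time stands still between calls to the robot, and variables do not carry over. Pictures are saved under pics/ and viewed, at most 14 in all, crops included, and the job is handed in when it is done.

```bash
mkdir -p pics; ls
cat > h.py <<'E'
import numpy as np, cv2
from bench import env, open_gripper, close, solver, vision, finder
def cam(n):
    m=vision.camera_model(n); K=np.array([[m['fx'],0,m['cx']],[0,m['fy'],m['cy']],[0,0,1.]])
    return K,np.array(m['rvec'],float),np.array(m['tvec'],float)
def unproj(n,px,z):
    """pixel [row,col] -> world point at height z"""
    K,r,t=cam(n); R=cv2.Rodrigues(r)[0]; c=-R.T@t
    d=R.T@np.linalg.solve(K,[px[1],px[0],1]); return c+d*(z-c[2])/d[2]
def proj(n,p):
    K,r,t=cam(n); return cv2.projectPoints(np.atleast_2d(np.array(p,float)),r,t,K,None)[0].reshape(-1,2)[:,::-1]
def save(n,name):
    im=vision.read_camera(n); cv2.imwrite('pics/'+name,cv2.cvtColor(im,cv2.COLOR_RGB2BGR)); return im
def quat(yaw):
    """tool down, closing axis (tool y) along world angle yaw"""
    # R columns: x=(sin,-cos,0), y=(cos,sin,0), z=(0,0,-1)
    from scipy.spatial.transform import Rotation as Ro
    c,s=np.cos(yaw),np.sin(yaw)
    x,y,z,w=Ro.from_matrix(np.array([[s,c,0],[-c,s,0],[0,0,-1]])).as_quat(); return [w,x,y,z]
E
python3 - <<'E'
from h import *
H={'canister':0,'mat':0,'amber':0,'meter':0,'beaker':0,'jar':0,'tin1':0,'sled_handle':.1025,'sled_floor':.0205,'start_top':.15}
print(env.sense()['orientation'],env.grip_point_offset)
for n in ('top','side'):
    im=save(n,n+'0.png'); K,r,t=cam(n); print(n,-cv2.Rodrigues(r)[0].T@t)
    for k,z in H.items():
        for d in finder.pinpoint(n,k)[:9 if k=='tin1' else 2]:
            if d['score']>.2: print(n,k,round(d['score'],2),np.round(d['pixel']),unproj(n,d['pixel'],z).round(3))
E
```

```text
pics
[-1.29840203e-04  1.87772650e-01  9.82212268e-01 -6.89514010e-04] 0.0187
top [ 0.43174485 -0.0747596   1.22543759]
top canister 0.98 [192. 274.] [ 0.595 -0.024  0.   ]
top mat 0.56 [230. 169.] [0.477 0.314 0.   ]
top amber 0.9 [196. 173.] [0.586 0.305 0.   ]
top amber 0.27 [199. 268.] [ 0.575 -0.005  0.   ]
top meter 0.89 [275. 176.] [0.332 0.292 0.   ]
top beaker 0.6 [160. 154.] [0.706 0.369 0.   ]
top jar 0.94 [161. 385.] [ 0.693 -0.386  0.   ]
top tin1 0.83 [256. 353.] [ 0.388 -0.274  0.   ]
top tin1 0.8 [225. 382.] [ 0.484 -0.37   0.   ]
top tin1 0.71 [229. 355.] [ 0.473 -0.282  0.   ]
top tin1 0.68 [201. 387.] [ 0.56  -0.387  0.   ]
top tin1 0.6 [248. 386.] [ 0.411 -0.379  0.   ]
top tin1 0.56 [165. 341.] [ 0.681 -0.243  0.   ]
top tin1 0.54 [221. 420.] [ 0.497 -0.49   0.   ]
top tin1 0.53 [251. 424.] [ 0.4   -0.501  0.   ]
top sled_handle 0.91 [228. 267.] [ 0.474 -0.006  0.103]
top start_top 0.67 [149. 237.] [0.703 0.074 0.15 ]
top start_top 0.3 [254. 356.] [ 0.399 -0.259  0.15 ]
side [-0.1366396   1.21386421  1.13969839]
side canister 0.77 [232. 263.] [ 0.61  -0.056  0.   ]
side mat 0.84 [314. 240.] [0.472 0.307 0.   ]
side amber 0.72 [300. 205.] [0.592 0.31  0.   ]
side meter 0.66 [327. 282.] [0.342 0.292 0.   ]
side beaker 0.68 [298. 156.] [0.72  0.375 0.   ]
side jar 0.36 [214. 346.] [ 0.401 -0.299  0.   ]
side tin1 0.68 [215. 346.] [ 0.398 -0.292  0.   ]
side tin1 0.49 [199. 272.] [ 0.682 -0.249  0.   ]
side tin1 0.48 [188. 367.] [ 0.399 -0.5    0.   ]
side tin1 0.44 [200. 351.] [ 0.421 -0.393  0.   ]
side sled_floor 0.9 [237. 262.] [ 0.584 -0.006  0.02 ]
side sled_floor 0.29 [302. 205.] [0.573 0.335 0.02 ]
side start_top 0.65 [202. 222.] [0.706 0.041 0.15 ]
```

Run:
```python
import cv2
a=cv2.imread('pics/top0.png')[110:310,120:460]; cv2.imwrite('pics/top0c.png',cv2.resize(a,None,fx=2.35,fy=2.35,interpolation=2))
a=cv2.imread('pics/side0.png')[120:380,100:440]; cv2.imwrite('pics/side0c.png',cv2.resize(a,None,fx=2.3,fy=2.3,interpolation=2))
```

```text
(no output)
```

View pics/top0c.png

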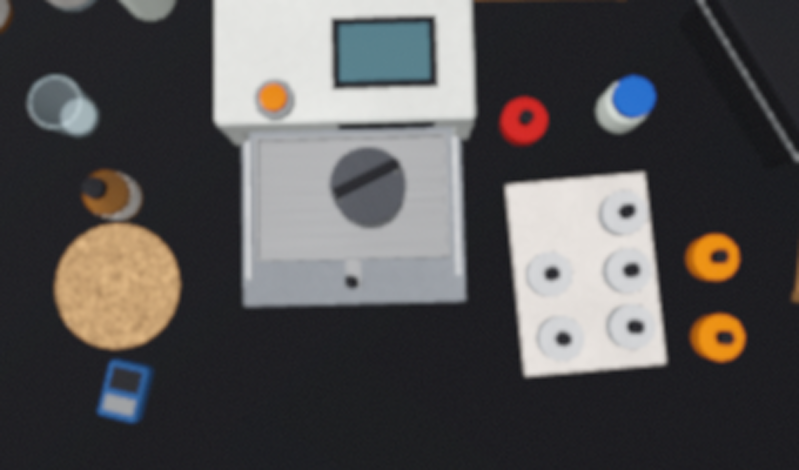

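View pics/side0c.png

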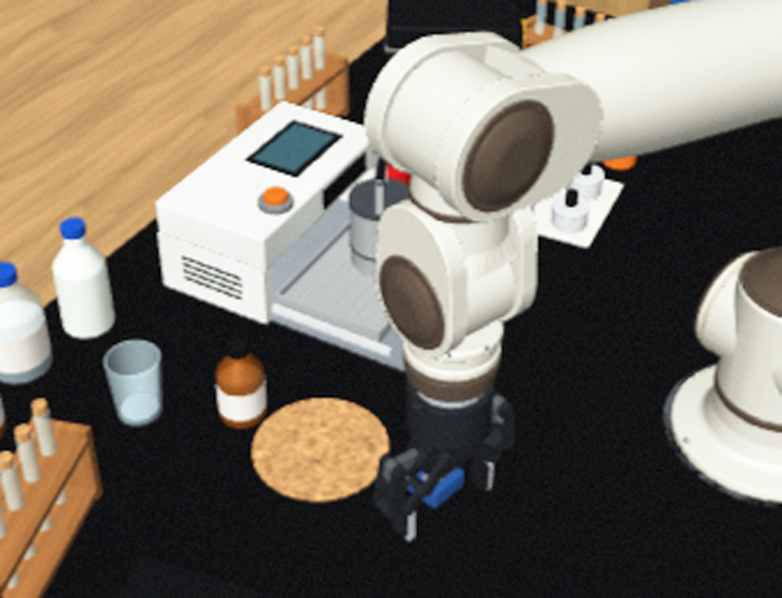

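The top view shows five silver tins on the white liner at about [256,353], [225,382], [229,355], [201,387] and [248,386]. Three look-alikes have to stay: a red one at [165,341] and orange ones at [221,420] and [251,424]. The five aluminium ones on the paper liner fit the description, and the crop confirms it. The mat is at [230,169], and the canister bar runs diagonally around [186,275].

Next I'll refine the bar, knob and dryer axes.

```bash
cat >> h.py <<'E'
def dark_blobs(im,thr,box,amin=5,amax=400):
    g=im.max(2); m=np.zeros_like(g); r0,r1,c0,c1=box; m[r0:r1,c0:c1]=(g[r0:r1,c0:c1]<thr)
    n,l,s,c=cv2.connectedComponentsWithStats(m,connectivity=8)
    return [(c[i][::-1],s[i][4],l==i) for i in range(1,n) if amin<=s[i][4]<=amax]
E
python3 - <<'E'
from h import *
im=vision.read_camera('top')
for c,a,m in dark_blobs(im,60,(165,215,255,300)):
    p=np.argwhere(m); u=cv2.fitLine(p.astype(np.float32),2,0,.01,.01).ravel()
    w=unproj('top',c,.1835); w2=unproj('top',c+10*u[:2],.1835); print('bar',c,a,w.round(4),'yaw',np.arctan2(*(w2-w)[1::-1]))
for c,a,m in dark_blobs(im,75,(190,265,336,400),3,60): print('knob',c,a,unproj('top',c,.058).round(4))
f=lambda x,y:(110+y/2.35,120+x/2.35)
for n,(x,y,z) in dict(fl=(243,306,.012),fr=(466,300,.012),hl=(213,122,.148),hr=(474,120,.148),pl=(262,262,.03),pr=(452,255,.03),rl=(245,140,.03),rr=(460,140,.03),lin=(505,184,0),lin2=(524,377,0),lin3=(667,363,0)).items(): print(n,unproj('top',f(x,y),z).round(3))
hs=cv2.cvtColor(im,cv2.COLOR_RGB2HSV); 
m=((hs[...,0]>5)&(hs[...,0]<20)&(hs[...,1]>180)&(hs[...,2]>150)); m[:,:220]=0;m[:,260:]=0
print('btn',unproj('top',np.argwhere(m).mean(0),.155).round(4),m.sum())
m=((hs[...,0]>8)&(hs[...,0]<25)&(hs[...,1]>50)&(hs[...,2]>120)); m[:204,:]=0;m[:,:140]=0;m[:,200:]=0;m[262:]=0
(c,r)=cv2.minEnclosingCircle(np.argwhere(m).astype(np.float32)); print('mat',unproj('top',c,.006).round(4),r)
for d in finder.outline_of('top','canister')[:1]: print('can',d['pixel'])
for y in (205,206):print(im[195:240,267].max(1)); break
E
```

```text
bar [185.58333333 275.26041667] 96 [ 0.589  -0.0356  0.1835] yaw 2.025076467114394
knob [199.5 386.5] 14 [ 0.5603 -0.3719  0.058 ]
knob [224.5    388.1875] 16 [ 0.4835 -0.3744  0.058 ]
knob [226.  354.5] 12 [ 0.4802 -0.2718  0.058 ]
knob [248.6        389.93333333] 15 [ 0.4104 -0.3771  0.058 ]
knob [253.84615385 359.46153846] 13 [ 0.3956 -0.2845  0.058 ]
fl [0.442 0.137 0.012]
fr [ 0.446 -0.164  0.012]
hl [0.666 0.151 0.148]
hr [ 0.663 -0.168  0.148]
pl [0.5   0.109 0.03 ]
pr [ 0.506 -0.145  0.03 ]
rl [0.666 0.132 0.03 ]
rr [ 0.662 -0.159  0.03 ]
lin [ 0.605 -0.222  0.   ]
lin2 [ 0.342 -0.241  0.   ]
lin3 [ 0.359 -0.434  0.   ]
btn [0.6946 0.0776 0.155 ] 74
mat [0.4717 0.3119 0.006 ] 27.10175895690918
can [189.0, 271.5]
[100 101 100 101 100 101 108 128 153 170 180 183 183 183 181 181 182 183
 183 182 182 182 182 182 178 175 176 177 177 177 174 163 135 103  93  99
 120 146 160 165 166 165 163 148 109]
```

Measured: the canister is at (0.589,-0.036) with bar yaw 2.03, and the mat is at (0.473,0.311). I'll move the canister now.

Run:
```python
from h import *
B=np.array([.589,-.0356]); M=np.array([.4735,.3115]); y=2.025-np.pi/2
c=[]
for k in (0,np.pi,-np.pi):
    a=solver.ik([*B,.26],quat(y+k)); b=solver.ik([*M,.28],quat(y+k)); print(k,a,b)
    if a is not None and b is not None: c.append((abs(np.array(a)[5]-1.571),y+k))
yw=min(c)[1]; q=quat(yw); print(yw)
open_gripper(); env.goto([*B,.27],q); env.servo_line([*B,.167],v=.08,guard=8)
print('z',env.sense()['position']); close(60); s=env.sense(); print(s['grip_width'],s['grip_force'],s['wrist_force'])
p=s['position']; env.servo_line([p[0],p[1],p[2]+.13],v=.08); s=env.sense(); print(s['grip_width'],s['wrist_force'],s['position'],s['clock'])
save('side','lift.png'); save('top','liftt.png')
```

```text
Traceback (most recent call last):
  File "h.py", line 19, in quat
    x,y,z,w=Ro.from_matrix(np.array([[s,c,0],[-c,s,0],[0,0,-1]])).as_quat(); return [w,x,y,z]
            ~~~~~~~~~~~~~~^^^^^^^^^^^^^^^^^^^^^^^^^^^^^^^^^^^^^^^
  File "scipy/spatial/transform/_rotation.pyx", line 1143, in scipy.spatial.transform._rotation.Rotation.from_matrix
ValueError: Non-positive determinant (left-handed or null coordinate frame) in rotation matrix 0: [[ 0.43874687  0.8986107   0.        ]
 [-0.8986107   0.43874687  0.        ]
 [ 0.          0.         -1.        ]].
```

Fix: x = y×z = (-s, c, 0).

```bash
sed -i 's/\[\[s,c,0\],\[-c,s,0\]/[[-s,c,0],[c,s,0]/; s/x=(sin,-cos,0)/x=(-sin,cos,0)/' h.py
cat > a.py <<'E'
from h import *
B=np.array([.589,-.0356]); M=np.array([.4735,.3115]); y=2.025-np.pi/2
c=[]
for k in (0,np.pi,-np.pi):
    a=solver.ik([*B,.26],quat(y+k)); b=solver.ik([*M,.28],quat(y+k)); print(k,None if a is None else np.round(a,2),None if b is None else np.round(b,2))
    if a is not None and b is not None: c.append((abs(np.array(a)[5]-1.571),y+k))
yw=min(c)[1]; q=quat(yw); print(yw)
open_gripper(); env.goto([*B,.27],q); env.servo_line([*B,.167],v=.08,guard=8)
print('z',env.sense()['position']); close(60); s=env.sense(); print(s['grip_width'],s['grip_force'],s['wrist_force'])
p=s['position']; env.servo_line([p[0],p[1],p[2]+.13],v=.08); s=env.sense(); print(s['grip_width'],s['wrist_force'],s['position'],s['clock'])
save('side','lift.png'); save('top','liftt.png')
E
python3 a.py
```

```text
0 [-0.06  0.2   0.36  1.73  0.    1.06] [0.58 0.15 0.35 1.76 0.   1.7 ]
3.141592653589793 [-0.06  0.2   0.36  1.73  0.   -2.09] [ 0.58  0.15  0.35  1.76  0.   -1.44]
-3.141592653589793 [-0.06  0.2   0.36  1.73  0.   -2.09] [ 0.58  0.15  0.35  1.76  0.   -1.44]
0.45420367320510335
z [ 0.58923478 -0.03560799  0.16758785]
0.010649949173929588 59.11953270435333 [ 0.86029401 -0.48900055  1.62368442]
0.010932174687919457 [ 0.81805068 -0.44625322 -4.17606199] [ 0.58897593 -0.0356071   0.29667748] 7.6833
```

View pics/lift.png

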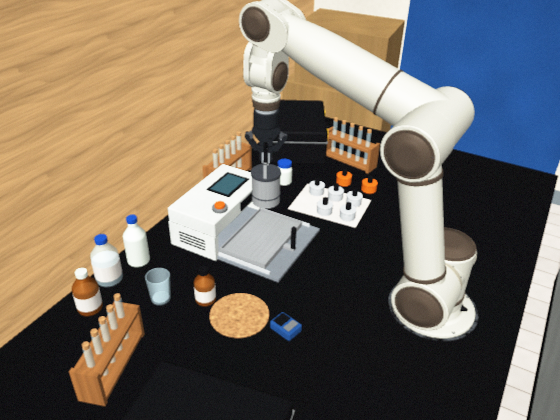

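The side view shows the canister hanging upright from the gripper at about [187,265]. The platform is empty and the mat is clear at [315,240]. Next is placing it on the mat.

```bash
cat > b.py <<'E'
from h import *
M=np.array([.4735,.3115])
p=env.sense()['position']
env.servo_line([*M,p[2]],v=.12); env.servo_line([*M,.170],v=.08); env.sleep(.3)
print(env.servo_line([*M,.149],v=.015,guard=2.5)); s=env.sense(); print(s['position'],s['wrist_force'])
if s['position'][2]<.158:
    open_gripper(); env.sleep(.2); env.servo_line([*M,.28],v=.1); env.goto([.42,-.2,.25],quat(0)); env.sleep(.1)
im=save('top','placed.png'); save('side','placeds.png'); print(env.sense()['clock'])
for c,a,m in dark_blobs(im,60,(205,250,140,200)): print('bar',a,unproj('top',c,.169).round(4))
for c,a,m in dark_blobs(im,75,(190,265,336,400),3,60): print('knob',c,a,unproj('top',c,.058).round(4))
a=cv2.imread('pics/placed.png')[110:310,120:460]; cv2.imwrite('pics/placedc.png',cv2.resize(a,None,fx=2.35,fy=2.35,interpolation=2))
E
python3 b.py
```

```text
True
[0.47331814 0.31143686 0.15265638] [-1.36016767  0.174587    6.65929232]
18.4917
bar 302 [0.5062 0.3233 0.169 ]
bar 286 [0.4925 0.19   0.169 ]
bar 62 [0.4309 0.3353 0.169 ]
knob [199.53333333 386.33333333] 15 [ 0.5602 -0.3714  0.058 ]
knob [211.71428571 355.28571429] 7 [ 0.5239 -0.2754  0.058 ]
```

View pics/placedc.png

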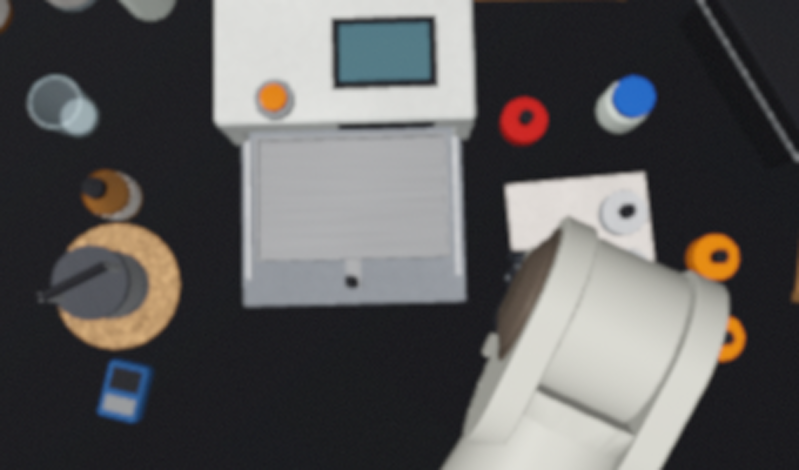

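The canister stands on the mat and has been let go. Its top is at about [230,152], displaced outwards by parallax, and the visible base is within the mat. The platform is empty and the bystanders haven't moved. Next: the first tin, with a check.

```bash
cat > t.py <<'E'
from h import *
import sys
S=np.array([.584,-.013]); T=[(.028,.042),(.028,-.042),(-.040,.080),(-.040,0),(-.040,-.080)]
Q=quat(np.pi/2)
def look():
    im=vision.read_camera('top')
    k=[(unproj('top',c,.054),a) for c,a,m in dark_blobs(im,75,(180,275,330,408),4,60)]
    return [p for p,a in k]
def run(i):
    env.sleep(.05); k=look(); print(i,[p[:2].round(3).tolist() for p in k])
    if len(k)!=5-i: return False
    p=min(k,key=lambda p:np.hypot(p[0],p[1])); x,y=p[:2]
    open_gripper(); env.goto([x,y,.15],Q); env.servo_line([x,y,.039],v=.1,guard=6)
    close(30); s=env.sense(); print('grip',s['position'].round(4),round(s['grip_width'],4))
    if not .015<s['grip_width']<.026: return False
    z=s['position'][2]; env.servo_line([x,y,.2],v=.15)
    t=S+T[i]; env.servo_line([*t,.2],v=.2); env.servo_line([*t,z+.0205+.012],v=.12); env.sleep(.2)
    print('contact',env.servo_line([*t,z+.0205-.003],v=.015,guard=1.5),env.sense()['position'].round(4),round(env.sense()['grip_width'],4))
    open_gripper(); env.servo_line([*t,.2],v=.15); print(env.sense()['clock']); return True
if __name__=='__main__':
    for i in range(int(sys.argv[1]),int(sys.argv[2])):
        if not run(i): break
    save('top','t%s.png'%sys.argv[2]); a=cv2.imread('pics/t%s.png'%sys.argv[2])[110:310,120:460]; cv2.imwrite('pics/t%sc.png'%sys.argv[2],cv2.resize(a,None,fx=2.35,fy=2.35,interpolation=2))
E
python3 - <<'E'
from h import *
print('canister',unproj('top',(230.4,152),.169))
env.goto([.5,0,.25],quat(np.pi/2))
E
python3 t.py 0 1
```

```text
canister [0.47000213 0.30920848 0.169     ]
0 [[0.561, -0.372], [0.484, -0.375], [0.48, -0.272], [0.41, -0.378], [0.395, -0.285]]
grip [ 0.3955 -0.2853  0.039 ] 0.0185
contact True [0.6119 0.0289 0.0594] 0.0188
30.1583
```

```bash
ls pics
```

```text
lift.png
liftt.png
placed.png
placedc.png
placeds.png
side0.png
side0c.png
t1.png
t1c.png
top0.png
top0c.png
```

View pics/t1c.png

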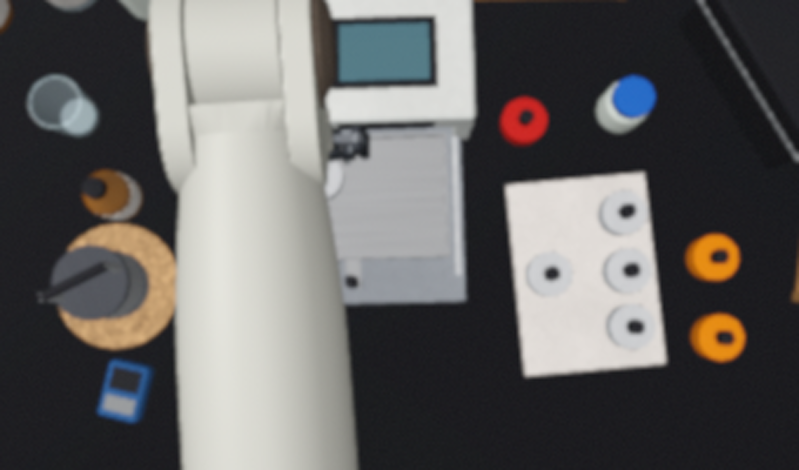

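The first tin is on the platform, partly hidden at about [186,263]. Four are left on the liner and the canister is stable. I'll move the other four.

```bash
python3 t.py 1 5
python3 - <<'E'
from h import *
env.goto([.4,-.3,.25],quat(np.pi/2)); env.sleep(.1); im=save('top','all.png')
a=cv2.imread('pics/all.png')[110:310,120:460]; cv2.imwrite('pics/allc.png',cv2.resize(a,None,fx=2.35,fy=2.35,interpolation=2))
for c,a,m in dark_blobs(im,75,(155,225,225,320),4,60): print('knob',c,a,unproj('top',c,.0745).round(4)-[.584,-.013,0])
E
```

```text
1 [[0.561, -0.372], [0.484, -0.375], [0.48, -0.272], [0.41, -0.378]]
grip [ 0.4804 -0.2726  0.039 ] 0.0183
contact True [ 0.6119 -0.0552  0.0594] 0.0188
40.2333
2 [[0.561, -0.372], [0.484, -0.375], [0.41, -0.378]]
grip [ 0.4101 -0.3786  0.0391] 0.019
contact True [0.5439 0.0668 0.0594] 0.019
51.4833
3 [[0.561, -0.372], [0.475, -0.341]]
grip [ 0.4753 -0.3415  0.0391] 0.0187
contact True [ 0.5439 -0.0131  0.0595] 0.0187
62.2
4 [[0.561, -0.372]]
grip [ 0.5607 -0.3726  0.0391] 0.0187
contact True [ 0.5439 -0.0932  0.0594] 0.0186
72.4583
knob [163.10869565 282.47826087] 46 [ 0.0907 -0.0413  0.0745]
knob [184.38461538 255.38461538] 13 [0.026  0.0421 0.0745]
knob [183.61538462 282.61538462] 13 [ 0.0272 -0.041   0.0745]
knob [206.33333333 242.91666667] 12 [-0.0408  0.0803  0.0745]
knob [205.8 269. ] 10 [-0.0402  0.001   0.0745]
knob [205.45454545 295.36363636] 11 [-0.0401 -0.079   0.0745]
```

View pics/allc.png

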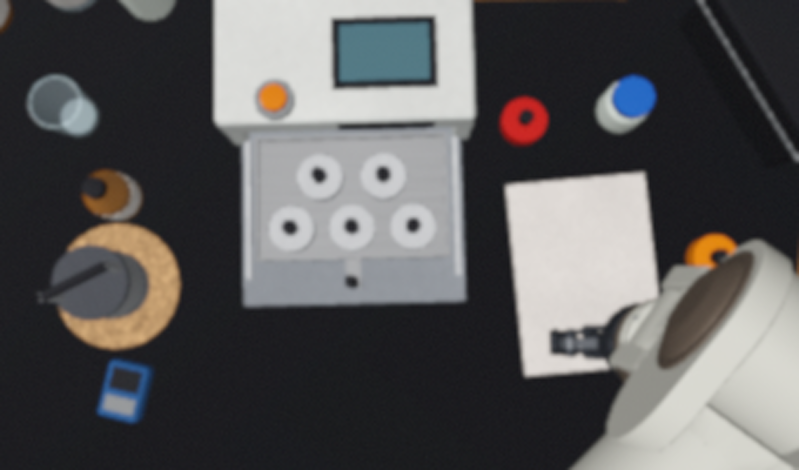

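All five tins stand on the platform inside the rim, with knobs at about [184,255], [184,283], [206,243], [206,269] and [205,295]. The liner is empty and the handle is at [230,269]. Now I'll push the platform in.

```bash
cat > p.py <<'E'
from h import *
Q=quat(np.pi/2); y=-.012
close(30); env.goto([.42,y,.25],Q); env.servo_line([.42,y,.055],v=.15,guard=8); env.sleep(.1)
print(env.servo_line([.445,y,.055],v=.03,guard=8),env.sense()['position'])
print(env.servo_line([.625,y,.055],v=.04,guard=15)); s=env.sense(); print(s['position'],s['wrist_force'],s['clock'])
env.servo_line([.56,y,.055],v=.08); env.servo_line([.5,y,.25],v=.15); env.goto([.4,-.3,.25],Q); env.sleep(.1)
im=save('top','home.png'); save('side','homes.png'); a=cv2.imread('pics/home.png')[110:310,120:460]; cv2.imwrite('pics/homec.png',cv2.resize(a,None,fx=2.35,fy=2.35,interpolation=2))
E
python3 p.py
```

```text
False [ 0.44485735 -0.01199769  0.05492846]
True
[ 0.59372691 -0.01194114  0.05425984] [-0.71299868 -0.41506447  0.14894754] 81.3
```

View pics/homec.png

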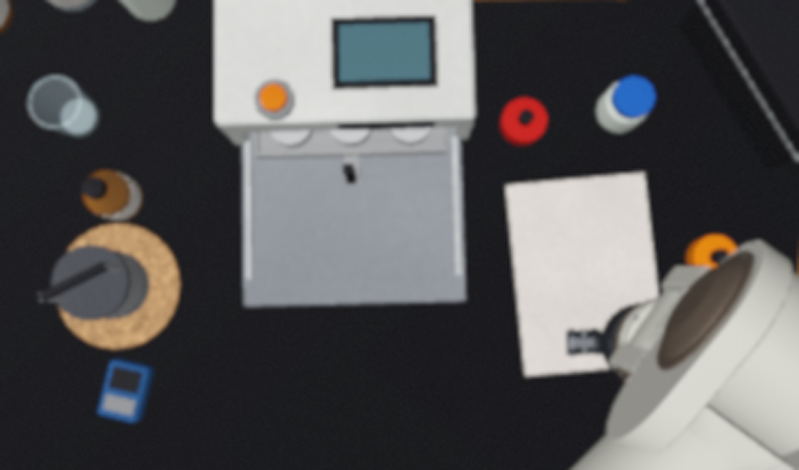

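View pics/homes.png

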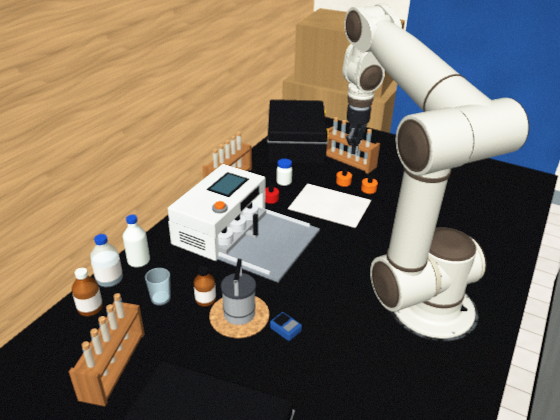

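The tins are under the hood and upright, but travel measured from the pictures is only about 144 mm, so the push may have stopped short. I'll push again with a higher guard and measure.

```bash
cat > p2.py <<'E'
from h import *
Q=quat(np.pi/2); y=-.012
def rim(im,col=290):
    g=im[150:240,col-4:col+4].mean((1,2)); return g
env.goto([.5,y,.25],Q); env.servo_line([.56,y,.055],v=.15,guard=10); env.sleep(.1)
for i in range(3):
    r=env.servo_line([.63,y,.055],v=.02,guard=30); s=env.sense(); print(r,s['position'],s['wrist_force'])
    if r: break
env.sleep(.2); print(env.sense()['position'],env.sense()['wrist_force'])
env.servo_line([.56,y,.055],v=.08); env.servo_line([.5,y,.25],v=.15); env.goto([.4,-.3,.25],Q); env.sleep(.1)
im=save('top','home2.png'); 
A=cv2.imread('pics/home.png'); B=cv2.imread('pics/all.png'); C=cv2.imread('pics/home2.png')
print(env.sense()['clock'])
for n,x,(a,b) in (('all',B,(210,232)),('h1',A,(165,190)),('h2',C,(165,190))): print(n,x[a:b,288:296].mean((1,2)).round().astype(int).tolist())
E
python3 p2.py
```

```text
True [ 0.59350855 -0.01191027  0.05386859] [-1.57318444  0.25960446  1.24469852]
[ 0.59347573 -0.01186309  0.05371202] [-0.56927276  0.17195906  0.03299023]
93.025
all [202, 203, 200, 195, 188, 177, 170, 170, 168, 157, 151, 153, 153, 153, 153, 152, 152, 152, 152, 152, 152, 152]
h1 [181, 199, 201, 195, 180, 163, 158, 165, 166, 153, 140, 146, 154, 156, 156, 157, 157, 157, 157, 157, 158, 158, 158, 159, 158]
h2 [181, 199, 201, 195, 180, 162, 158, 166, 166, 153, 140, 145, 154, 156, 156, 157, 157, 158, 158, 158, 158, 158, 158, 159, 158]
```

Run:
```python
from h import *
for z in (.01,.02,.0305): print(z,[(unproj('top',(175+d,292),z)-unproj('top',(220+d,292),z))[0].round(4) for d in (-4,0)])
im=vision.read_camera('top')
a,b=cv2.imread('pics/all.png'),cv2.imread('pics/home2.png')
# handle top: dark blob
for x,box in ((a,(222,238,262,276)),(b,(176,192,260,276))):
    for c,n,m in dark_blobs(x,80,box,3,80):
        pts=np.argwhere(m); print(c,n,pts.min(0),pts.max(0),unproj('top',c,.1),unproj('top',[pts[:,0].max()+.5,c[1]],.1))
def sub(x,r0,r1): # subpixel template
    return x[r0:r1,235:300].astype(np.float32)
t=sub(a,214,224); r=cv2.matchTemplate(sub(b,160,190),t,cv2.TM_CCOEFF_NORMED)[:,0]; print(r.round(2),160+r.argmax()-214)
cv2.imwrite('pics/hz.png',cv2.resize(b[140:200,215:330],None,fx=6.5,fy=6.5,interpolation=2))
s=cv2.imread('pics/homes.png')[150:290,150:330]; cv2.imwrite('pics/hs.png',cv2.resize(s,None,fx=4.2,fy=4.2,interpolation=2))
```

```text
0.01 [np.float64(0.1456), np.float64(0.1453)]
0.02 [np.float64(0.1444), np.float64(0.1441)]
0.0305 [np.float64(0.1431), np.float64(0.1428)]
[229.38461538 269.38461538] 13 [228 268] [231 271] [ 0.471418   -0.01397269  0.1       ] [ 0.46518398 -0.01392409  0.1       ]
[183.66666667 268.52380952] 21 [181 267] [187 270] [ 0.60768707 -0.01246571  0.1       ] [ 0.59615223 -0.01237808  0.1       ]
[-0.09 -0.27 -0.41 -0.4  -0.15  0.37  0.64  0.75  0.85  0.83  0.58  0.23
  0.13  0.09 -0.02 -0.12 -0.13 -0.09 -0.09 -0.15 -0.21] -46
```

View pics/hs.png

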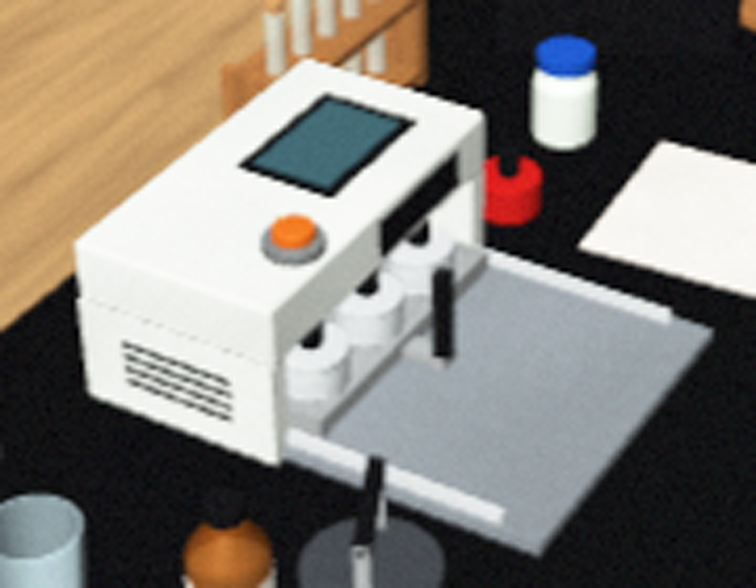

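View pics/hz.png

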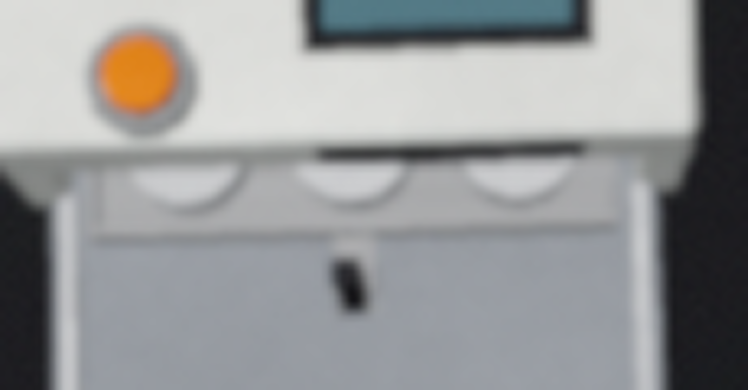

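Run:
```python
from h import *
b=cv2.imread('pics/home2.png')
for col in (240,262,292,300): print(col,b[155:182,col-2:col+3].mean((1,2)).round().astype(int).tolist())
for r in range(160,178): print(r,[unproj('top',(r,c),z)[0].round(4) for z,c in ((.148,240),(.092,240),(.0305,262),(.0205,262),(.012,262))])
H=cv2.imread('pics/homes.png')
```

```text
240 [131, 137, 142, 147, 158, 179, 194, 180, 150, 143, 163, 188, 201, 202, 199, 187, 171, 164, 169, 170, 163, 146, 146, 156, 159, 159, 158]
262 [222, 222, 223, 223, 221, 214, 193, 158, 129, 139, 175, 194, 194, 186, 177, 171, 171, 172, 173, 169, 153, 141, 149, 156, 157, 157, 157]
292 [215, 215, 215, 215, 210, 194, 155, 93, 73, 134, 181, 200, 202, 199, 185, 162, 155, 164, 166, 153, 140, 145, 154, 157, 157, 157, 157]
300 [216, 216, 216, 215, 208, 186, 138, 76, 83, 150, 185, 192, 187, 175, 163, 160, 166, 169, 164, 148, 139, 149, 156, 157, 156, 156, 156]
160 [np.float64(0.67), np.float64(0.6824), np.float64(0.695), np.float64(0.6972), np.float64(0.699)]
161 [np.float64(0.6671), np.float64(0.6793), np.float64(0.6917), np.float64(0.6939), np.float64(0.6957)]
162 [np.float64(0.6642), np.float64(0.6762), np.float64(0.6885), np.float64(0.6906), np.float64(0.6925)]
163 [np.float64(0.6613), np.float64(0.6732), np.float64(0.6853), np.float64(0.6874), np.float64(0.6892)]
164 [np.float64(0.6583), np.float64(0.6701), np.float64(0.682), np.float64(0.6841), np.float64(0.6859)]
165 [np.float64(0.6554),
[... 636 characters left out ...]
t64(0.6487), np.float64(0.6595), np.float64(0.6614), np.float64(0.663)]
172 [np.float64(0.6351), np.float64(0.6456), np.float64(0.6563), np.float64(0.6581), np.float64(0.6597)]
173 [np.float64(0.6322), np.float64(0.6426), np.float64(0.653), np.float64(0.6549), np.float64(0.6565)]
174 [np.float64(0.6293), np.float64(0.6395), np.float64(0.6498), np.float64(0.6517), np.float64(0.6532)]
175 [np.float64(0.6264), np.float64(0.6365), np.float64(0.6466), np.float64(0.6484), np.float64(0.6499)]
176 [np.float64(0.6235), np.float64(0.6334), np.float64(0.6434), np.float64(0.6452), np.float64(0.6467)]
177 [np.float64(0.6206), np.float64(0.6304), np.float64(0.6402), np.float64(0.6419), np.float64(0.6434)]
```

The hood's front edge is at x≈0.667 and the rim's front at ≈0.649. That 18 mm gap matches the 19 mm expected when home, and the platform stopped hard at the same place with both 15 N and 30 N. So it's home, and the shorter travel means it started slightly pushed in. Now I'll press the button.

Run:
```python
from h import *
Q=quat(np.pi/2); b=[.6945,.0776]
close(30); env.servo_line([.4,-.3,.28],v=.15); env.goto([*b,.22],Q); env.servo_line([*b,.175],v=.08); env.sleep(.2)
print(env.servo_line([*b,.14],v=.015,guard=2.5)); z=env.sense()['position'][2]; print('touch',z)
print(env.servo_line([*b,z-.010],v=.01,guard=18)); s=env.sense(); print('down',s['position'],s['wrist_force']); env.sleep(.2)
s=env.sense(); print(s['position'],s['wrist_force'])
env.servo_line([*b,.22],v=.08); env.goto([.4,-.3,.28],Q); env.sleep(.2)
im=save('top','end.png'); save('side','ends.png'); print(env.sense()['clock'])
a=cv2.imread('pics/end.png')[110:310,120:460]; c=cv2.imread('pics/ends.png')[150:350,130:330]
cv2.imwrite('pics/endc.png',np.hstack([cv2.resize(a,(500,294)),cv2.resize(c,(294,294))]))
```

```text
True
touch 0.16736323481340315
True
down [0.69457306 0.07759833 0.16423263] [-2.32311845 -1.10901719  5.1981913 ]
[0.69457049 0.07760013 0.16408648] [-0.83050122 -0.21914262  6.47204959]
100.9083
```

View pics/endc.png

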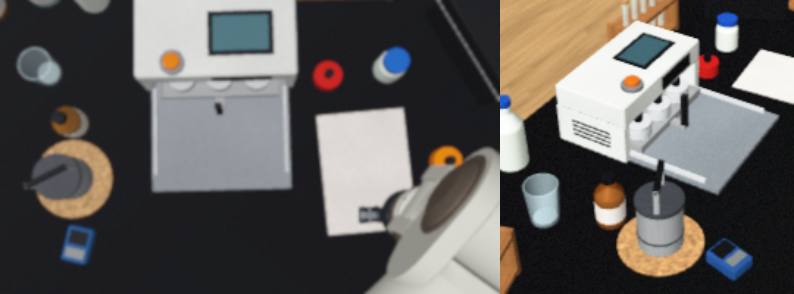

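Everything is in place and the button is back up, but I only saw about 3 mm of motion after touch. I'll press once more with finer logging to make sure it goes all the way down.

Run:
```python
from h import *
Q=quat(np.pi/2); b=[.6945,.0776]
env.goto([*b,.22],Q); env.servo_line([*b,.178],v=.08); env.sleep(.3); f0=env.sense()['wrist_force'][2]
for z in np.arange(.176,.1585,-.001):
    g=env.servo_line([*b,z],v=.01,guard=25); env.sleep(.1); s=env.sense(); print(round(z,4),s['position'][2].round(4),round(s['wrist_force'][2]-f0,2),g)
    if g or s['wrist_force'][2]-f0>20: break
env.sleep(.2)
env.servo_line([*b,.22],v=.08); env.goto([.4,-.3,.28],Q); env.sleep(.5); print(env.sense()['clock'])
```

```text
0.176 0.1759 -0.6 False
0.175 0.175 -0.24 False
0.174 0.174 -0.32 False
0.173 0.173 -0.52 False
0.172 0.172 0.41 False
0.171 0.171 -0.03 False
0.17 0.1702 1.65 False
0.169 0.1691 1.07 False
0.168 0.1681 2.58 False
0.167 0.1671 2.97 False
0.166 0.1661 3.56 False
0.165 0.1651 3.62 False
0.164 0.1641 4.17 False
0.163 0.164 9.36 False
0.162 0.164 14.21 False
0.161 0.1638 17.18 False
0.16 0.1638 22.27 False
113.05
```

The button went from contact at 0.170 m to a hard stop at 0.164 m, the full 6 mm, and was then released. Handing in.

```bash
python3 -c "
from h import *
print(env.sign_off())"
```

```text
the job is handed in; nothing more can be done
None
```

I handed the job in at about 113 s: the canister stands on the cork mat, all five aluminium tins are on the platform pushed home against its end stop, and the start button was pressed its full 6 mm and released; the hand-in returned no verdict.

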